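Hang the LED lamp head on the sample stand's studs and switch it on

TASK

Hang the LED lamp head on the sample stand: pass the two keyholes of its back plate over the brass headed studs until the plate is against the column, slide it down until it is fully home behind both heads, and let go. The studs also carry the lamp's supply, so only when the lamp is hanging there switch the stand on by pressing down the raised end of the red rocker on top of the column. Leave all the beakers standing where they are.

Things in the scene. Friction and masses are not known exactly. Their poses are not given: they have to be found in the camera images.
- lamp: loose LED lamp head, 0.3 kg, standing on the worktop the way up it will hang. White flat-sided housing to grip across its 44 mm width (y): x from -67 to +33 mm, 34 mm high; then a 22 mm wide grey arm to an upright white back plate 92 mm wide, 68 mm high, 4 mm thick, its back face at x = +55 mm. Origin: on the underside (z = 0) below the grip point; z up. Hung, it sags forward by about 2 degrees.
- entry_holes (a point): point on the back face of the lamp's plate, midway between the two round entry holes of the keyholes, 28 mm above the underside; axes as the lamp's. The holes are 22 mm across, centred at y = +26 and -26 mm. Each narrows upward (from 30 to 40 mm above the underside) into a slot 10 mm wide that ends at 55 mm.
- slots_seat (a point): point on the back face of the lamp's plate, midway between the two slots, 51.5 mm above the underside; axes as the lamp's. It coincides with studs_middle, within the clearances, when the lamp is fully home.
- stand: fixed lamp stand: grey base 185 x 130 mm, its top at 14 mm, with a round sample stage in front of a white column 100 mm wide, 60 mm deep, 210 mm high. Place and yaw vary. Origin: on the worktop below the middle of the column's front face, a black panel in the plane x = 0; x points into the column, away from the side where the lamp hangs; z up. The hung lamp's axes are parallel to the stand's.
- studs_middle (a point): point on the column's front face midway between the two brass studs, 190 mm above the worktop; axes as the stand's. The studs stick out along -x at y = +26 and -26 mm: neck 7 mm in diameter, 6.5 mm long, then a head 16 mm in diameter, 4 mm thick, with a bevelled rim.
- rocker (a joint): red over-centre rocker switch amid the flat top of the column, pivot 31 mm behind its front face, 24 mm (x) by 41 mm (y of the stand), in a 3 mm high black bezel. 0 rad = off: the stand's -y end (right, seen from the robot) is raised; 0.44 rad = on: that end is down. Past half way it snaps over by itself. About 4 N on the raised end turns it.
- rocker_raised_end (a point): point on the rocker's top near the end that is raised when off, marked by a white line, 14.5 mm from the pivot: press straight down here. About 222 mm above the worktop when off; it goes down about 6 mm.
- beaker_stage: clear plastic sample beaker, 50 mm wide, 62 mm high, with green leaves, on the stage of the stand, under the lamp's place; origin at the centre of its underside
- beaker_red: clear plastic sample beaker, 50 mm wide, 62 mm high, with red leaves; origin at the centre of its underside
- beaker_green: clear plastic sample beaker, 50 mm wide, 62 mm high, with green leaves; origin at the centre of its underside
- beaker_purple: clear plastic sample beaker, 50 mm wide, 62 mm high, with purple leaves; origin at the centre of its underside
- beaker_tan: clear plastic sample beaker, 50 mm wide, 62 mm high, with pale tan pieces; origin at the centre of its underside

How it is judged:
On the way, in this order (a step that is already met when the one before it is completed fails the run):
1. the lamp is fully home on both studs and let go, with the switch still off (x of slots_seat in the frame of studs_middle between -0.006 and 0.004 m and y of slots_seat in the frame of studs_middle between -0.005 and 0.005 m and z of slots_seat in the frame of studs_middle between -0.005 and 0.005 m and angle between lamp's own z axis and vertical below 0.14 rad and value of joint rocker below 0.15 rad and contact force between the fingers and lamp below 0.5 N), for 0.2 s.
2. the rocker is switched on while the lamp is home (x of slots_seat in the frame of studs_middle between -0.006 and 0.004 m and y of slots_seat in the frame of studs_middle between -0.005 and 0.005 m and z of slots_seat in the frame of studs_middle between -0.005 and 0.005 m and angle between lamp's own z axis and vertical below 0.14 rad and value of joint rocker above 0.36 rad), for 0.2 s.
At the end, for the whole second after the job is handed in: The lamp hangs at rest on both studs, locked behind the heads: its slots_seat point lies within 5 mm of studs_middle sideways and in height and between 6 mm in front of and 4 mm behind the column's face plane, the lamp is upright within 8 degrees, and the rocker is on (beyond 0.36 rad) (all of step 2 and linear speed of lamp below 0.02 m/s); the robot touches nothing.
It fails at once if the switch is turned on before the lamp is on its studs (value of joint rocker above 0.22 rad and distance between slots_seat and studs_middle above 0.015 m).
It fails at once if a beaker is moved more than 4 cm or knocked over (distance of any of beaker_stage, beaker_red, beaker_green, beaker_purple, beaker_tan from where it was at the start of the episode above 0.04 m or angle between any of beaker_stage, beaker_red, beaker_green, beaker_purple, beaker_tan's own z axis and vertical above 0.5 rad).
It also fails if it takes over 58 s, if anything falls off the work surface, if the arm or the gripper's body presses on something with over 40 N, if the wrist force passes 120 N, or if a joint passes its speed limit or range.

ROBOT

A 6-joint arm with a two-finger parallel gripper is mounted at the origin on a cart in front of the work surface, level with it; the furniture and walls round the work are solid. World frame = base frame: x ahead of the robot, y to its left, z up, the work surface at z = 0. Lengths are in m, angles in rad, forces in N, time in s.
With the tool pointing down it reaches from about 0.25 to 0.8 m from the base axis. Payload 3.9 kg.
Tool frame: the origin (TCP) lies at the very end of the fingers, on their centre line; the grasp point (between the pads) lies 19 mm behind it; z points along the fingers, y is the line along which they close (so a half turn about z gives the same grasp; the last joint's range is limited). The gripper opens to 85 mm and grips with 20 to 120 N. Pads are 22 mm wide; open, the fingers measure 114 mm over their backs; the gripper's body (76 mm by 85 mm) begins 54 mm behind the grasp point. The pads swing forward as they close: fully open they stand 13 mm farther back than shut.
Start: joints at [-1.221, 0.26, -0.138, 1.173, 0, 1.571], TCP at [0.18, -0.493, 0.231] pointing down, gripper open.
Joint ranges: [-2.78, 2.78], [-0.83, 1.72], [-1.28, 1.37], [-1.9, 2.12], [-1.57, 1.48], [-3.14, 3.14]. Speed limits (rad/s): [2.57, 2.57, 3.14, 3.14, 3.14, 3.14].

INTERFACE

Orientations are given as [roll, pitch, yaw] about the fixed x, y, z axes, in that order (R = Rz(yaw) Ry(pitch) Rx(roll)).
In Python, from workcell import env, camera, get_calibration gives the robot as it stands.
- The arm moves only by the shell command python3 -m crank 'ROWS' [FORCE]. ROWS is text: rows parted by semicolons, each of 5 numbers parted by spaces: the closure, from 0 (fully open) to 1 (shut), then the shift along the tool's x, y, z in mm, then the turn about the tool's z in rad. In form: grip dx dy dz yaw; .... A call has 1 to 10 rows; each row is the pose to reach, as a shift and turn from the pose commanded when the call began, along the tool's axes at that moment; what a row does not reach only later rows make up. A row lasts 1/12 s, in which the tool goes at most 41.7 mm and 7.16 degrees, less where a joint would pass 70% of its speed; a pose out of reach is approached as far as the arm can. A call with a gripper value outside its range is refused whole. The fingers move at their own pace and stop on an object; FORCE is the grip in N (left out, the last holds). Time passes only in rows, so rows that repeat a pose let the fingers close. It gives the time, the measured TCP pose, the force, the opening and the grip force at its end, in the units of the state.
- env.read_state(): the state, without advancing time (a new reading comes with each control period).
- camera(name): name is "side" or "top" or "wrist"; returns the picture (420x560x3 uint8, red, green, blue); there is no depth.
- get_calibration(name): a dict with "camera_matrix" (3x3 intrinsics, pixels), "rvec" (rotation vector, rad) and "tvec" (3), from world to camera coordinates, as OpenCV has them; the wrist camera has in their place "hand_eye" (4x4, takes a point from camera to tool coordinates, whose origin is the TCP and whose axes are the flange's). Camera axes: x right, y down, z forward; pixel columns grow to the right and rows downward; lengths in m; the calibration is good to about 2 mm. A picture is of the moment at which its call begins: read the wrist's pose just before it. get_calibration takes no time and is no camera call.
- env.job_done(): hands the job in; it is judged then, once.
The state is a dict: "time": time; "joint_pos": joint angles; "joint_velocities": joint speeds; "effort": joint torques, N m; "position": TCP position; "ee_rot": TCP orientation; "ft_force": force on the tool from outside, world axes, zero at the start; "torque": the same for the moment, N m; "width": opening from 0.0 (shut) to 1.0 (fully open); "grip_force": force on a finger pad.
Only numpy, scipy, OpenCV 4.12 (cv2) and the standard library are available. Lean on these libraries where they do the work, as an engineer would, in place of code of your own. Each camera call takes 0.05 s, during which the arm holds its last target. There are 200 camera calls.

## Working session

There is one attempt and no reset: what is moved stays moved. The work goes in short steps, Python scripts to look and compute and a shell command to move; the robot and the scene stay as the last step left them, time stands still between calls to the robot, and variables do not carry over. Pictures are saved under pics/ and viewed, at most 10 in all, crops included, and the job is handed in when it is done.

```bash
ls; mkdir -p pics; python3 - <<'E'
from workcell import env,camera,get_calibration
import cv2,numpy as np
s=env.read_state();print({k:np.round(v,3).tolist() for k,v in s.items()})
for n in ['side','top','wrist']:
    im=camera(n);np.save(f'pics/{n}0.npy',im)
    cv2.imwrite(f'pics/{n}0.png',im[:,:,::-1])
    print(n,{k:np.round(v,4).tolist() for k,v in get_calibration(n).items()})
a=np.load('pics/side0.npy')
E
python3 -c "
import cv2,numpy as np
a=cv2.imread('pics/side0.png');b=cv2.imread('pics/top0.png')
cv2.imwrite('pics/both.png',np.vstack([a,b])[:, :] if 0 else cv2.resize(np.hstack([a,b]),(800,300)))"
```

```text
pics
{'time': 0.0, 'joint_pos': [-1.221, 0.261, -0.139, 1.173, 0.0, 1.571], 'joint_velocities': [-0.001, -0.0, -0.0, -0.0, 0.0, -0.001], 'effort': [-0.001, -40.567, 25.393, 0.019, -0.0, -0.0], 'position': [0.18, -0.493, 0.23], 'ee_rot': [-3.14, -0.0, 0.35], 'ft_force': [0.83, 0.731, 0.467], 'torque': [-0.009, -0.016, 0.011], 'grip_force': 0.0, 'width': 0.995}
side {'camera_matrix': [[534.1502, 0.0, 282.1766], [0.0, 534.1502, 210.4394], [0.0, 0.0, 1.0]], 'rvec': [2.1326, -0.1079, 0.0604], 'tvec': [-0.499, -0.0062, 1.4869]}
top {'camera_matrix': [[527.8628, 0.0, 288.9657], [0.0, 527.8628, 204.0649], [0.0, 0.0, 1.0]], 'rvec': [2.1468, -2.1634, 0.1396], 'tvec': [-0.2853, 0.4916, 0.982]}
wrist {'camera_matrix': [[372.7896, 0.0, 280.1707], [0.0, 372.7896, 212.2136], [0.0, 0.0, 1.0]], 'hand_eye': [[-0.0011, -0.9596, -0.2814, 0.0722], [1.0, -0.0009, -0.0009, 0.0013], [0.0006, -0.2814, 0.9596, -0.142], [0.0, 0.0, 0.0, 1.0]]}
```

View pics/side0.png

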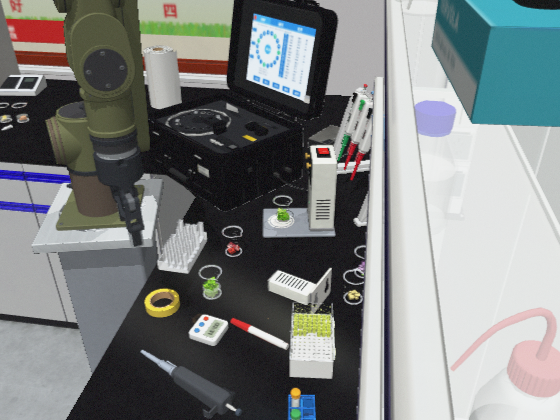

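View pics/top0.png

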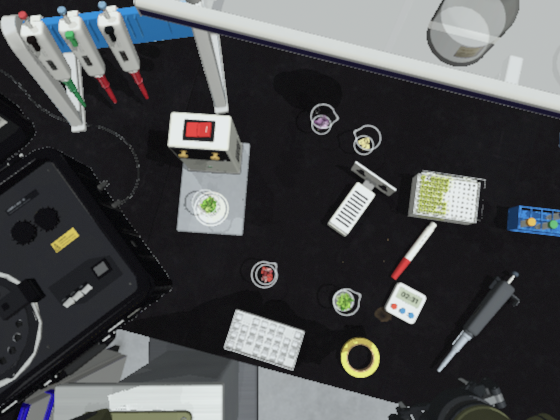

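The side view shows the lamp at about (292,287), its plate at (320,288), the stand column at (322,188) and the rocker at (323,152). In the top view the lamp housing is at (352,208), the plate at (373,179), the column top at (203,132), the rocker at (199,130) and the studs at (183,153) and (214,156).

```bash
cat > h.py <<'E'
import numpy as np,cv2
from workcell import env,camera,get_calibration
from scipy.spatial.transform import Rotation as R
def cam(n,state=None):
    c=get_calibration(n);K=np.array(c['camera_matrix'])
    if n=='wrist':
        s=state or env.read_state()
        T=np.eye(4);T[:3,:3]=R.from_euler('xyz',s['ee_rot']).as_matrix();T[:3,3]=s['position']
        T=T@np.array(c['hand_eye']);return K,T[:3,:3],T[:3,3]
    r=cv2.Rodrigues(np.array(c['rvec'],float))[0];return K,r.T,-r.T@np.array(c['tvec'],float)
def ray(C,px,z):
    K,A,o=C;px=np.atleast_2d(px).astype(float)
    d=np.c_[px,np.ones(len(px))]@np.linalg.inv(K).T@A.T
    return o+d*((z-o[2])/d[:,2])[:,None]
def proj(C,P):
    K,A,o=C;q=(np.atleast_2d(P)-o)@A@K.T;return q[:,:2]/q[:,2:]
E
python3 - <<'E'
from h import *
im=np.load('pics/top0.npy');C=cam('top')
print('cam',C[2].round(3))
hsv=cv2.cvtColor(im,cv2.COLOR_RGB2HSV)
W=((hsv[...,2]>140)&(hsv[...,1]<60)).astype(np.uint8)
def box(x0,y0,x1,y1,m,k=0):
    z=np.zeros_like(m);z[y0:y1,x0:x1]=m[y0:y1,x0:x1]
    if k:z=cv2.morphologyEx(z,cv2.MORPH_CLOSE,np.ones((k,k)))
    c=max(cv2.findContours(z,cv2.RETR_EXTERNAL,2)[0],key=cv2.contourArea);return c[:,0]
def rect(c,z):
    p=ray(C,c,z)[:,:2];r=cv2.minAreaRect((p*1000).astype(np.float32));return np.round(r[0],1),np.round(r[1],1),round(r[2],1)
print('lamp',rect(box(322,176,368,240,W,7),.034))
c=box(160,105,240,165,W|((hsv[...,1]>120)).astype(np.uint8),5);print('col',rect(c,.21))
red=((hsv[...,1]>120)&((hsv[...,0]<10)|(hsv[...,0]>170))).astype(np.uint8)
print('rocker',rect(box(175,110,225,145,red),.215))
for n,p in dict(stage=(208,205),red=(265,274),green=(345,300),purple=(322,121),tan=(365,144)).items(): print(n,ray(C,p,.02).round(3))
for n,p in dict(plateL=(354,166),plateR=(393,194)).items(): print(n,ray(C,p,.068).round(3))
print('post',ray(C,[(220,105),(75,125)],.0).round(3),ray(C,[(220,105)],.15).round(3))
crop=np.hstack([cv2.resize(im[95:245,150:290],None,fx=2.8,fy=2.8,interpolation=2),cv2.resize(im[95:245,305:445],None,fx=2.8,fy=2.8,interpolation=2)])
cv2.imwrite('pics/crop1.png',crop[:,:,::-1])
E
```

```text
cam [ 0.359 -0.288  1.037]
lamp (array([ 484.3, -411.9]), array([ 44.4, 111.2]), 53.7)
col (array([ 580.4, -152.1]), array([115.9,  97.3]), 89.6)
rocker (array([ 587. , -144.4]), array([41.6, 24.6]), 89.6)
stage [[ 0.49  -0.132  0.02 ]]
red [[ 0.357 -0.242  0.02 ]]
green [[ 0.306 -0.394  0.02 ]]
purple [[ 0.656 -0.356  0.02 ]]
tan [[ 0.609 -0.44   0.02 ]]
plateL [[ 0.555 -0.411  0.068]]
plateR [[ 0.502 -0.482  0.068]]
post [[ 0.697 -0.151  0.   ]
 [ 0.658  0.142  0.   ]] [[ 0.648 -0.171  0.15 ]]
```

View pics/crop1.png

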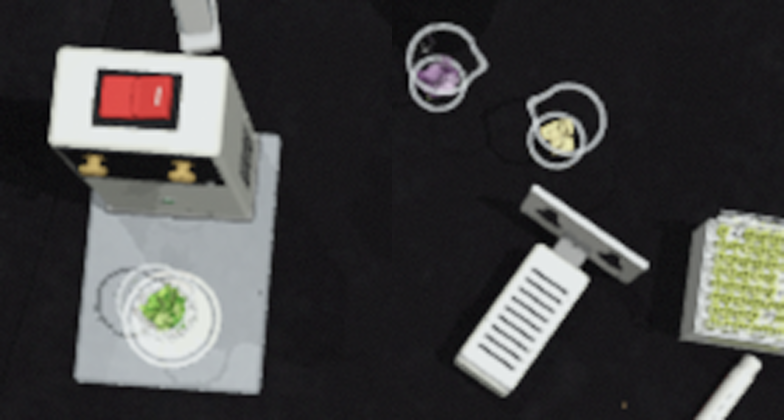

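The crops confirm the lamp layout: yaw is about −36° and the housing runs from (485,375) to (565,250). The rocker's raised end with the white line is on the right at (155,95), and the studs are at (93,165) and (182,170). Next I move above the lamp for a closer look.

```bash
python3 -m crank '0 318 33 60 0.98;0 318 33 60 0.98;0 318 33 60 0.98;0 318 33 60 0.98;0 318 33 60 0.98;0 318 33 60 0.98;0 318 33 60 0.98;0 318 33 60 0.98;0 318 33 60 0.98;0 318 33 60 0.98'; python3 -m crank '0 0 0 0 0;0 0 0 0 0'; python3 - <<'E'
from h import *
s=env.read_state();im=camera('wrist');np.save('pics/w1.npy',im);np.save('pics/w1s.npy',s,allow_pickle=True)
cv2.imwrite('pics/w1.png',im[:,:,::-1]);print(s['position'],s['ee_rot'],s['time'])
C=cam('wrist',s);hsv=cv2.cvtColor(im,cv2.COLOR_RGB2HSV)
E
```

```text
time: 0.98
position: [0.4924, -0.4135, 0.1694]
ee_rot: [-3.141, 0.002, -0.626]
ft_force: [-0.4, -0.6, -1.0]
width: 0.998
grip_force: 0.0
time: 1.15
position: [0.4888, -0.4154, 0.1713]
ee_rot: [3.141, 0.001, -0.63]
ft_force: [-0.1, 0.8, -0.2]
width: 0.996
grip_force: 0.0
[ 0.48876078 -0.41542084  0.17127763] [ 3.14112385e+00  1.03391859e-03 -6.30298358e-01] 1.15
```

View pics/w1.png

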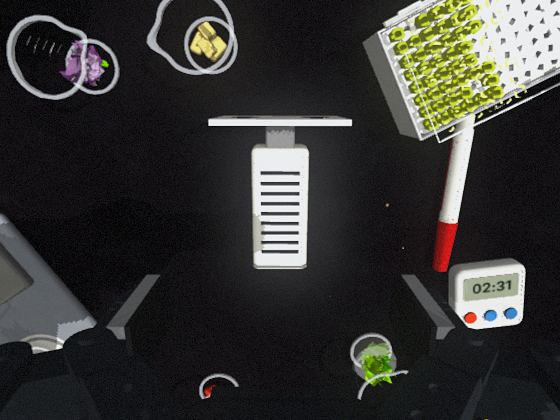

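The wrist view has the lamp nearly aligned. The plate's top edge runs from (208,121) to (352,121), and the housing spans columns 252–308 and rows 145–268.

```bash
python3 - <<'E'
from h import *
im=np.load('pics/w1.npy');s=np.load('pics/w1s.npy',allow_pickle=True).item();C=cam('wrist',s)
g=cv2.cvtColor(im,cv2.COLOR_RGB2HSV);W=((g[...,2]>150)&(g[...,1]<50)).astype(np.uint8)
# housing side edges per row, plate edges per column
rows=np.arange(165,240,3)
L=[];Rr=[]
for r in rows:
    c=np.where(W[r,235:325])[0]+235;L.append((c.min()-.5,r));Rr.append((c.max()+.5,r))
lp=ray(C,L,.032);rp=ray(C,Rr,.032)
for n,p in(('L',lp),('R',rp)):
    f=cv2.fitLine(p[:,:2].astype(np.float32),cv2.DIST_HUBER,0,.001,.001).ravel();print(n,np.degrees(np.arctan2(f[1],f[0])),f[2:])
print('width',np.linalg.norm((lp-rp).mean(0)))
B=[];T=[]
for c in list(range(216,262,3))+list(range(298,346,3)):
    r=np.where(W[100:130,c])[0]+100;T.append((c,r.min()-.5));B.append((c,r.max()+.5))
print('rows',np.median(np.array(T)[:,1]),np.median(np.array(B)[:,1]))
for n,q in(('rear',T),('front',B)):
    p=ray(C,q,.068);f=cv2.fitLine(p[:,:2].astype(np.float32),cv2.DIST_HUBER,0,.001,.001).ravel();print(n,np.degrees(np.arctan2(f[1],f[0])),p[:,:2].mean(0))
r=np.where(W[121,195:365])[0]+195;e=ray(C,[(r.min()-.5,121),(r.max()+.5,121)],.068);print('plate ends',e,np.linalg.norm(e[0]-e[1]))
# housing front/rear edges at centre col 268
col=np.where(W[130:300,256])[0]+130;print(col.min(),col.max());print(ray(C,[(280,col.min()-.5),(280,col.max()+.5)],.034))
yaw=s['ee_rot'][2];t=lambda p:(R.from_euler('z',-yaw).as_matrix()@(np.array(p)-s['position']).T).T.round(4)
print('tool-ish frame (x,left)',t(lp).mean(0),t(rp).mean(0),'front/rear',t(ray(C,[(280,col.min()-.5),(280,col.max()+.5)],.034)),'plate',t(e),t(ray(C,T,.068)).mean(0),t(ray(C,B,.068)).mean(0))
E
```

```text
L -35.8273 [ 0.49957642 -0.39650625]
R -36.640366 [ 0.4692048  -0.42744163]
width 0.04295868272034524
rows 118.5 125.5
rear 53.82081 [ 0.54003113 -0.45241124]
front 53.820736 [ 0.53651357 -0.449836  ]
plate ends [[ 0.56595931 -0.41432917  0.068     ]
 [ 0.51159849 -0.48866033  0.068     ]] 0.09208811329491735
147 264
[[ 0.5224577  -0.43993426  0.034     ]
 [ 0.4455847  -0.38369946  0.034     ]]
tool-ish frame (x,left) [-0.00092   0.021668 -0.1393  ] [-0.00098  -0.021292 -0.1393  ] front/rear [[ 4.170e-02  1.000e-04 -1.373e-01]
 [-5.360e-02  2.000e-04 -1.373e-01]] plate [[ 0.0617  0.0464 -0.1033]
 [ 0.0616 -0.0457 -0.1033]] [ 0.063225    0.00033438 -0.1033    ] [ 0.05885    0.0003375 -0.1033   ]
```

```bash
python3 -m crank '0 8 0 60 0;0 8 0 120 0;0 8 0 150 0;0 8 0 164 0;0 8 0 164 0;1 8 0 164 0;1 8 0 164 0;1 8 0 164 0;1 8 0 164 0;1 8 0 164 0' 60; python3 -m crank '1 0 0 0 0;1 0 0 0 0;1 0 0 0 0;1 0 0 0 0'
```

```text
time: 2.03
position: [0.4986, -0.4221, 0.0112]
ee_rot: [3.141, -0.007, -0.63]
ft_force: [-0.7, -0.3, 8.2]
width: 0.505
grip_force: 63.8
time: 2.37
position: [0.4986, -0.4221, 0.0113]
ee_rot: [3.141, -0.007, -0.63]
ft_force: [-1.2, -0.2, 6.8]
width: 0.501
grip_force: 63.7
```

```bash
python3 -m crank '1 0 0 -10 0;1 0 0 -35 0;1 0 0 -65 0;1 0 0 -95 0;1 0 0 -125 0;1 0 0 -155 0;1 0 0 -180 0;1 0 0 -190 0;1 0 0 -190 0'; python3 -m crank '1 -10 -10 0 -0.03;1 -30 -32 0 -0.09;1 -52 -55 0 -0.16;1 -75 -79 0 -0.24;1 -98 -103 0 -0.32;1 -121 -127 0 -0.4;1 -144 -151 0 -0.48;1 -167 -175 0 -0.55;1 -185 -193 0 -0.6;1 -194 -202 0 -0.623';python3 -m crank '1 0 0 0 0;1 0 0 0 0;1 0 0 0 0'
python3 - <<'E'
from h import *
s=env.read_state();im=camera('wrist');np.save('pics/w2.npy',im);np.save('pics/w2s.npy',s,allow_pickle=True)
cv2.imwrite('pics/w2.png',im[:,:,::-1])
E
```

```text
time: 3.12
position: [0.498, -0.4212, 0.2016]
ee_rot: [3.141, -0.007, -0.63]
ft_force: [0.6, -0.4, -2.1]
width: 0.502
grip_force: 62.7
time: 3.95
position: [0.456, -0.1391, 0.1955]
ee_rot: [-3.139, 0.004, -0.003]
ft_force: [0.1, 0.3, -2.7]
width: 0.498
grip_force: 62.7
time: 4.2
position: [0.4589, -0.1432, 0.1968]
ee_rot: [3.141, 0.0, -0.008]
ft_force: [0.4, -0.5, -2.0]
width: 0.5
grip_force: 62.6
```

View pics/w2.png

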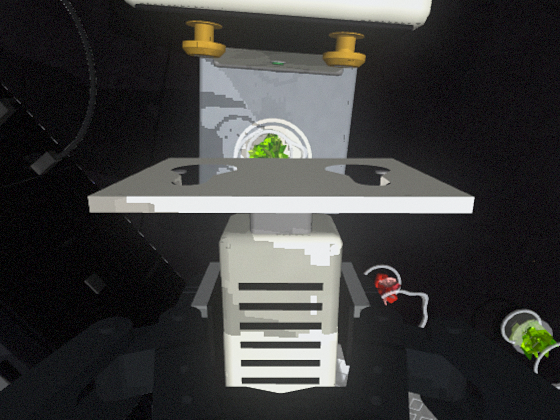

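The studs are in plain view with heads at about (203,46) and (345,62). The column's front top edge slopes from (130,5) to (430,27), so the stand has a yaw of a few degrees. The plate's top edge is level at rows 195–212, spanning columns 89–473.

```bash
cat > m.py <<'E'
from h import *
def meas(im,s):
    C=cam('wrist',s);g=cv2.cvtColor(im,cv2.COLOR_RGB2HSV)
    B=((g[...,0]>10)&(g[...,0]<28)&(g[...,1]>130)&(g[...,2]>70)).astype(np.uint8);B[130:]=0
    n,l,st,ce=cv2.connectedComponentsWithStats(B);o=sorted(range(1,n),key=lambda i:-st[i,4])[:2];o.sort(key=lambda i:st[i,0])
    out=[]
    for i in o:
        ys,xs=np.where(l==i);a,b=xs.min()-.5,xs.max()+.5
        r=np.mean([ys[xs==xs.min()].mean(),ys[xs==xs.max()].mean()])
        p=ray(C,[(a,r),(b,r)],.19);out.append(p.mean(0));print('head px',a,b,round(r,1),'w',np.linalg.norm(p[0]-p[1]).round(4),p.mean(0).round(4))
    d=out[0]-out[1];print('sep',np.linalg.norm(d).round(4),'yaw deg',np.degrees(np.arctan2(-d[0],d[1])).round(2),'mid',np.mean(out,0).round(4))
if __name__=='__main__':
    im=np.load('pics/w2.npy');s=np.load('pics/w2s.npy',allow_pickle=True).item();meas(im,s)
    C=cam('wrist',s);g=cv2.cvtColor(im,cv2.COLOR_RGB2HSV);W=((g[...,2]>130)&(g[...,1]<70))
    e=[(c,np.where(W[:45,c])[0].max()+.5) for c in range(150,420,6) if W[:45,c].any()];p=ray(C,e,.205)
    f=cv2.fitLine(p[:,:2].astype(np.float32),cv2.DIST_HUBER,0,.001,.001).ravel();print('edge',e[::12],np.degrees(np.arctan2(f[1],f[0])),f)
    M=((g[...,2]>120)&(g[...,1]<60))
    for r in (203,206,209):
        c=np.where(M[r])[0];c=c[(c>60)&(c<500)];print('plate front row',r,c.min(),c.max())
    e=[(c,197+np.where(M[197:225,c])[0].max()+.5) for c in list(range(110,215,8))+list(range(350,460,8))];q=ray(C,e,.253);
    print('plate row',e[0],e[-1],q.mean(0)) 
    # plate in z=lamp: plate top = TCPz-.0113+.068
    z=s['position'][2]-.0113+.068;q=ray(C,e,z);f=cv2.fitLine(q[:,:2].astype(np.float32),cv2.DIST_HUBER,0,.001,.001).ravel();print('plate front top',q.mean(0),np.degrees(np.arctan2(f[1],f[0])),s['position'],s['ee_rot'])
    w=ray(C,[(88.5,203),(473.5,203)],z);print(w,np.linalg.norm(w[0]-w[1]))
E
python3 m.py
```

```text
head px 181.5 225.5 45.2 w 0.0162 [ 0.5521 -0.1167  0.19  ]
head px 322.5 365.5 56.8 w 0.0159 [ 0.5477 -0.1685  0.19  ]
sep 0.052 yaw deg -4.87 mid [ 0.5499 -0.1426  0.19  ]
edge [(150, np.float64(3.5)), (222, np.float64(9.5)), (294, np.float64(15.5)), (366, np.float64(20.5))] 85.52873 [ 0.07795911  0.9969566   0.55908704 -0.14566346]
plate front row 203 89 473
plate front row 206 89 472
plate front row 209 90 472
plate row (110, np.float64(212.5)) (454, np.float64(212.5)) [ 0.50631696 -0.14490895  0.253     ]
plate front top [ 0.50645714 -0.1449078   0.25347537] 89.4596 [ 0.45887555 -0.14321351  0.19677537] [ 3.14095202e+00  4.50730394e-04 -8.26590483e-03]
[[ 0.50923184 -0.0991521   0.25347537]
 [ 0.50837298 -0.19022981  0.25347537]] 0.09108175918760246
```

```bash
python3 -m crank '1 5 -2 6 0.02;1 12 -4 12 0.04;1 18 -6 18 0.06;1 23 -7 23 0.073;1 23.5 -7.5 23.5 0.073;1 23.5 -7.5 23.5 0.073;1 23.5 -7.5 23.5 0.073;1 23.5 -7.5 23.5 0.073'
python3 - <<'E'
from m import *
s=env.read_state();im=camera('wrist');np.save('pics/w3.npy',im);np.save('pics/w3s.npy',s,allow_pickle=True);sd=camera('side')
meas(im,s);C=cam('wrist',s)
g=cv2.cvtColor(im,cv2.COLOR_RGB2HSV);M=((g[...,2]>120)&(g[...,1]<60))
e=[(c,190+np.where(M[190:225,c])[0].max()+.5) for c in list(range(110,215,8))+list(range(350,460,8))]
z=s['position'][2]-.0113+.068;q=ray(C,e,z);print('plate front',e[0],e[-1],q.mean(0))
f=cv2.fitLine(q[:,:2].astype(np.float32),cv2.DIST_HUBER,0,.001,.001).ravel();print(np.degrees(np.arctan2(f[1],f[0])))
r=int(e[0][1])-6;c=np.where(M[r])[0];c=c[(c>60)&(c<500)];w=ray(C,[(c.min()-.5,r),(c.max()+.5,r)],z);print(c.min(),c.max(),w,w.mean(0))
big=cv2.resize(sd[140:240,250:370],None,fx=4,fy=4,interpolation=2)
v=np.hstack([cv2.resize(im,(400,400*420//560))[:300],cv2.resize(big,(360,300))])
cv2.imwrite('pics/v3.png',v[:,:,::-1])
E
```

```text
time: 4.92
position: [0.4822, -0.1354, 0.1741]
ee_rot: [3.141, -0.0, -0.081]
ft_force: [0.7, 0.8, -2.1]
width: 0.502
grip_force: 62.6
head px 179.5 227.5 118.8 w 0.0158 [ 0.5517 -0.1166  0.19  ]
head px 339.5 386.5 119.0 w 0.0154 [ 0.5473 -0.1688  0.19  ]
sep 0.0523 yaw deg -4.77 mid [ 0.5495 -0.1427  0.19  ]
plate front (110, np.float64(212.5)) (454, np.float64(212.5)) [ 0.52934751 -0.14046558  0.2307603 ]
85.325325
89 472 [[ 0.53489668 -0.09485621  0.2307603 ]
 [ 0.52747226 -0.18564363  0.2307603 ]] [ 0.53118447 -0.14024992  0.2307603 ]
```

View pics/v3.png

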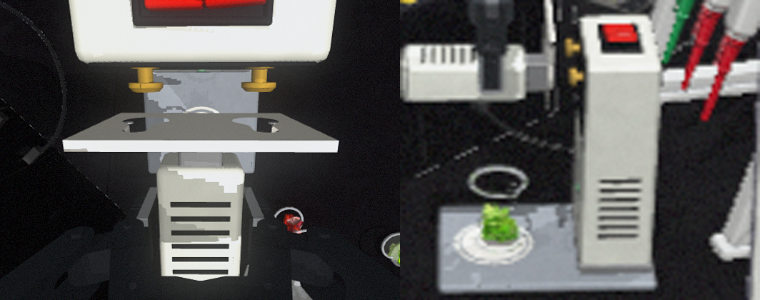

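Plate and studs are parallel at −4.7°. The plate is about 25 mm from the column, needs about 1 mm to the right, and is at the right height. I'll advance.

```bash
python3 -m crank '1 0 1 0.5 0;1 4 1 0.5 0;1 8 1 0.5 0;1 12 1 0.5 0;1 15 1 0.5 0;1 18 1 0.5 0;1 20 1 0.5 0;1 20 1 0.5 0;1 20 1 0.5 0'
python3 - <<'E'
from m import *
s=env.read_state();im=camera('wrist')
meas(im,s)
cv2.imwrite('pics/v4.png',im[80:280,60:500,::-1])
E
```

```text
time: 5.77
position: [0.5022, -0.1377, 0.1732]
ee_rot: [-3.142, 0.0, -0.08]
ft_force: [0.5, 0.4, -2.3]
width: 0.503
grip_force: 62.6Traceback (most recent call last):
  File "<stdin>", line 3, in <module>
  File "m.py", line 11, in meas
    d=out[0]-out[1];print('sep',np.linalg.norm(d).round(4),'yaw deg',np.degrees(np.arctan2(-d[0],d[1])).round(2),'mid',np.mean(out,0).round(4))
      ~~~^^^
IndexError: list index out of range
```

No contact force with the heads already in the holes, so I continue to the face.

```bash
python3 -m crank '1 1 0 0 0;1 2 0 0 0;1 3 0 0 0;1 4 0 0 0;1 4 0 0 0;1 4 0 0 0'; python3 -m crank '1 0.5 0 0 0;1 1 0 0 0;1 1 0 0 0'
```

```text
time: 6.32
position: [0.5059, -0.138, 0.1732]
ee_rot: [3.142, 0.001, -0.08]
ft_force: [-1.1, -0.4, -1.9]
width: 0.505
grip_force: 62.7
time: 6.57
position: [0.506, -0.138, 0.1731]
ee_rot: [3.142, 0.002, -0.08]
ft_force: [-3.9, -1.3, -1.0]
width: 0.501
grip_force: 62.9
```

Plate touches the column (−4 N). I back off 1 mm and slide down.

```bash
python3 -m crank '1 -1 0 0 0;1 -1 0 3 0;1 -1 0 6 0;1 -1 0 9 0;1 -1 0 12 0;1 -1 0 15 0;1 -1 0 18 0;1 -1 0 20 0;1 -1 0 20 0'; python3 -m crank '1 0 0 1 0;1 0 0 2 0;1 0 0 3 0;1 0 0 3.5 0;1 0 0 3.5 0'
```

```text
time: 7.32
position: [0.5058, -0.1379, 0.1526]
ee_rot: [-3.141, 0.001, -0.08]
ft_force: [-2.8, -0.1, -3.2]
width: 0.503
grip_force: 62.5
time: 7.73
position: [0.506, -0.1379, 0.1498]
ee_rot: [-3.142, 0.0, -0.08]
ft_force: [-4.1, 0.8, -0.1]
width: 0.503
grip_force: 62.9
```

```bash
python3 -m crank '1 0 0 0.7 0;1 0 0 1.2 0;1 0 0 1.2 0'
```

```text
time: 7.98
position: [0.5061, -0.138, 0.1495]
ee_rot: [3.141, -0.001, -0.08]
ft_force: [-6.1, 0.6, 3.8]
width: 0.501
grip_force: 63.4
```

```bash
python3 -m crank '1 0 0 -1 0;0 0 0 -1 0;0 0 0 -1 0;0 0 0 -1 0;0 0 0 -1 0;0 0 0 -1 0;0 0 0 -1 0;0 0 0 -1 0'; python3 -m crank '0 0 0 -10 0;0 0 0 -30 0;0 0 0 -60 0;0 0 0 -90 0;0 0 0 -110 0;0 0 0 -110 0;0 0 0 -110 0;0 0 0 -110 0'
python3 - <<'E'
from m import *
s=env.read_state();im=camera('wrist');np.save('pics/w5.npy',im);np.save('pics/w5s.npy',s,allow_pickle=True);sd=camera('side')
big=sd[140:240,250:370]
v=np.hstack([cv2.resize(im,(400,300)),cv2.resize(big,(360,300),interpolation=2)])
cv2.imwrite('pics/v5.png',v[:,:,::-1])
C=cam('wrist',s);g=cv2.cvtColor(im,cv2.COLOR_RGB2HSV)
red=((g[...,1]>120)&((g[...,0]<10)|(g[...,0]>170))&(g[...,2]>80)).astype(np.uint8);red[250:]=0
c=max(cv2.findContours(red,0,2)[0],key=cv2.contourArea)[:,0];print(cv2.boundingRect(c))
p=ray(C,c,.219)[:,:2]*1000;print(cv2.minAreaRect(p.astype(np.float32)))
print(s['position'],s['ee_rot'])
E
```

```text
time: 8.65
position: [0.5063, -0.138, 0.1496]
ee_rot: [3.142, -0.0, -0.08]
ft_force: [0.9, -0.9, 0.4]
width: 0.997
grip_force: 0.0
time: 9.32
position: [0.5059, -0.1379, 0.2594]
ee_rot: [-3.142, 0.0, -0.08]
ft_force: [-0.9, 0.1, 0.3]
width: 0.997
grip_force: 0.0
(238, 52, 89, 56)
((588.24560546875, -146.1059112548828), (40.5574951171875, 23.961483001708984), 85.33885192871094)
[ 0.50585161 -0.13791093  0.25942003] [-3.14150195e+00  3.51273619e-04 -8.02143803e-02]
```

View pics/v5.png

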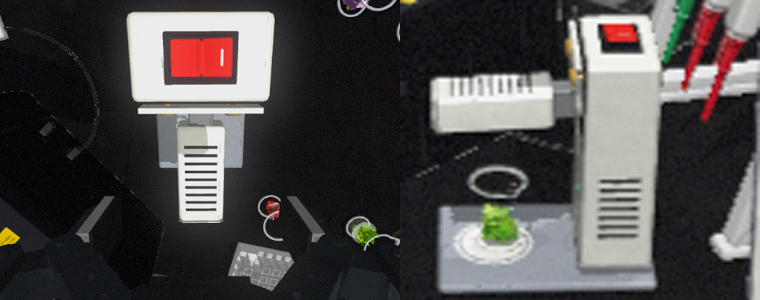

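The lamp hangs upright, flush behind the heads, and is released. The rocker centre is at about (282,80) in the full image, with the white line to its right. I now go over the raised end with the gripper shut and turned 90°, which gives a narrow tip along y and keeps the camera clear of the post behind the column.

```bash
python3 -m crank '1 0 0 0 0.12;1 5 1 0 0.24;1 12 3 0 0.36;1 22 5 0 0.48;1 32 7 0 0.6;1 42 9 0 0.72;1 54 12 0 0.84;1 65 14 0 0.96;1 76 17 0 1.08;1 83.5 18.4 0 1.2'; python3 -m crank '1 0 0 0 0.12;1 0 0 0 0.24;1 0 0 0 0.36;1 0 0 0 0.371;1 0 0 0 0.371;1 0 0 0 0.371;1 0 0 0 0.371'
python3 - <<'E'
from h import *
s=env.read_state();p=np.array([.589,-.146]);a=-.083;ux=np.array([np.cos(a),np.sin(a)]);uy=np.array([-ux[1],ux[0]])
d=s['position'][:2]-p;print('stand x,y rel pivot',d@ux,d@uy)
im=camera('wrist');cv2.imwrite('pics/v6.png',im[:,:,::-1])
E
```

```text
time: 10.25
position: [0.4924, -0.2807, 0.2584]
ee_rot: [-2.962, 0.032, -0.618]
ft_force: [0.2, -0.5, -1.0]
width: 0.0
grip_force: 0.0
time: 10.83
position: [0.4024, -0.3593, 0.2592]
ee_rot: [-2.913, 0.099, -0.863]
ft_force: [-0.5, -0.7, -1.0]
width: -0.001
grip_force: 0.0
stand x,y rel pivot -0.16822867768413405 -0.22798239330783665
```

View pics/v6.png

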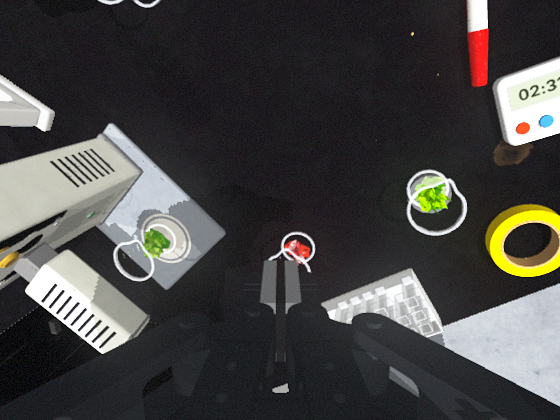

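The arm drifted off to the right because the turned pose isn't reachable. The lamp still hangs at (90,300) and nothing was touched. I check the joints.

```bash
python3 - <<'E'
from h import *
s=env.read_state();w=np.load('pics/w5s.npy',allow_pickle=True).item()
w1=np.load('pics/w1s.npy',allow_pickle=True).item()
for q in (w1,w,s): print(np.round(q['joint_pos'],3),np.round(q['position'],3),np.round(q['ee_rot'],3))
E
```

```text
[-7.040e-01  4.880e-01  5.600e-02  1.140e+00 -1.000e-03  3.068e+00] [ 0.489 -0.415  0.171] [ 3.141e+00  1.000e-03 -6.300e-01]
[-0.266  0.249 -0.08   1.242  0.     2.956] [ 0.506 -0.138  0.259] [-3.142  0.    -0.08 ]
[-0.866  0.343  0.029  1.355  0.226  3.141] [ 0.401 -0.36   0.26 ] [-2.915  0.098 -0.865]
```

Joint 6 is at its upper limit, so I must turn the other way. First a cautious step back.

```bash
python3 -m crank '1 0 0 0 -0.12;1 0 0 0 -0.24;1 0 0 0 -0.24'; python3 -c "
from h import *
s=env.read_state();print(np.round(s['joint_pos'],3))"
```

```text
time: 11.13
position: [0.4034, -0.3587, 0.2602]
ee_rot: [-2.896, 0.04, -0.626]
ft_force: [-0.0, -1.1, -0.6]
width: 0.0
grip_force: 0.0
[-0.862  0.344  0.031  1.355  0.229  2.899]
```

The commanded pose is now the reached one, tilted 14° with the tip leaning inward. That still works for pressing, so I turn the tool the free way first.

```bash
python3 -m crank '1 0 0 0 -0.12;1 0 0 0 -0.24;1 0 0 0 -0.36;1 0 0 0 -0.48;1 0 0 0 -0.6;1 0 0 0 -0.72;1 0 0 0 -0.84;1 0 0 0 -0.96;1 0 0 0 -1.08;1 0 0 0 -1.2' >/dev/null; python3 -m crank '1 0 0 0 -0.12;1 0 0 0 -0.24;1 0 0 0 -0.36;1 0 0 0 -0.48;1 0 0 0 -0.6;1 0 0 0 -0.72;1 0 0 0 -0.84;1 0 0 0 -0.87;1 0 0 0 -0.87;1 0 0 0 -0.87'
cat > t.py <<'E'
from h import *
import sys
s=env.read_state();A=R.from_euler('xyz',s['ee_rot']).as_matrix()
print('joints',np.round(s['joint_pos'],3),'axes\n',A.T.round(3));p=np.array([.589,-.146]);a=-.083;ux=np.array([np.cos(a),np.sin(a)]);uy=np.array([-ux[1],ux[0]])
d=s['position'][:2]-p;print('stand xy',d@ux,d@uy,'z',s['position'][2])
x,y,z=map(float,sys.argv[1:]);T=np.r_[p+x*ux+y*uy,z];print('shift mm',(A.T@(T-s['position'])*1000).round(1))
E
python3 t.py 0 -.007 .255
```

```text
time: 12.8
position: [0.4038, -0.3587, 0.2603]
ee_rot: [3.059, -0.235, 1.445]
ft_force: [0.9, -0.0, -0.1]
width: 0.002
grip_force: 0.0
joints [-0.862  0.344  0.031  1.355  0.229  0.834] axes
 [[ 0.122  0.965  0.233]
 [ 0.986 -0.144  0.081]
 [ 0.111  0.22  -0.969]]
stand xy -0.16697916926022494 -0.22729863708683418 z 0.2602775839972015
shift mm [219.8 152.   70.8]
```

```bash
python3 -m crank '1 10 7 3 0;1 35 24 11 0;1 62 43 20 0;1 90 62 29 0;1 118 82 38 0;1 146 101 47 0;1 174 120 56 0;1 198 137 64 0;1 214 148 69 0;1 219.8 152 70.8 0';python3 -m crank '1 0 0 0 0;1 0 0 0 0;1 0 0 0 0'; python3 t.py 0 -.007 .228
python3 - <<'E'
from h import *
a=camera('side')[120:210,260:380];b=camera('top')[80:200,140:280]
cv2.imwrite('pics/v7.png',np.hstack([cv2.resize(a,(400,300),interpolation=2),cv2.resize(b,(350,300),interpolation=2)])[:,:,::-1])
E
```

```text
time: 13.63
position: [0.5897, -0.1491, 0.2551]
ee_rot: [3.057, -0.236, 1.451]
ft_force: [-0.8, -0.5, 0.3]
width: -0.003
grip_force: 0.0
time: 13.88
position: [0.5872, -0.1534, 0.2552]
ee_rot: [3.058, -0.234, 1.446]
ft_force: [-0.2, -0.8, -0.1]
width: -0.001
grip_force: 0.0
joints [-0.385  0.373  0.063  1.24   0.247  1.323] axes
 [[ 0.121  0.965  0.232]
 [ 0.986 -0.143  0.081]
 [ 0.111  0.219 -0.969]]
stand xy -0.0011993661126078498 -0.007498864462673432 z 0.25516404340465165
shift mm [-5.8 -1.  26.6]
```

View pics/v7.png

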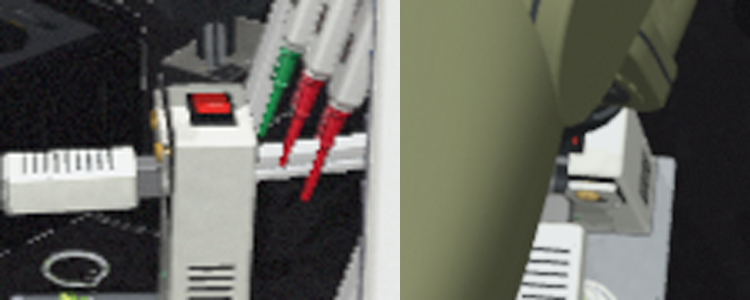

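The side view shows the shut fingertips above the rocker at about (215,55), with the lamp still hanging. I descend along world −z.

```bash
python3 -m crank '1 -2 -0.3 9 0;1 -4 -0.7 18 0;1 -5.8 -1 26.6 0;1 -5.8 -1 26.6 0;1 -5.8 -1 26.6 0'; python3 -m crank '1 -0.5 -0.2 1.9 0;1 -0.9 -0.3 3.9 0;1 -0.9 -0.3 3.9 0'; python3 -m crank '1 -0.5 -0.2 1.9 0;1 -0.5 -0.2 1.9 0;1 -0.5 -0.2 1.9 0'
```

```text
time: 14.4
position: [0.5883, -0.1523, 0.2267]
ee_rot: [3.06, -0.235, 1.447]
ft_force: [-0.1, 0.4, -0.0]
width: -0.002
grip_force: 0.0
time: 14.65
position: [0.5895, -0.1525, 0.2245]
ee_rot: [3.057, -0.234, 1.448]
ft_force: [-0.7, -0.2, 1.7]
width: 0.001
grip_force: 1.2
time: 14.9
position: [0.5895, -0.1527, 0.2223]
ee_rot: [3.057, -0.234, 1.448]
ft_force: [-0.2, -0.8, 2.7]
width: 0.004
grip_force: 1.0
```

Contact as expected; I continue down.

```bash
python3 -m crank '1 -0.5 -0.2 1.9 0;1 -0.5 -0.2 1.9 0;1 -0.5 -0.2 1.9 0'; python3 -m crank '1 -0.4 -0.1 1.5 0;1 -0.5 -0.2 2 0;1 -0.5 -0.2 2 0'
```

```text
time: 15.15
position: [0.5886, -0.1522, 0.2193]
ee_rot: [3.059, -0.235, 1.447]
ft_force: [-0.4, 0.6, -0.8]
width: -0.001
grip_force: 0.0
time: 15.4
position: [0.589, -0.1523, 0.2178]
ee_rot: [3.058, -0.235, 1.448]
ft_force: [-0.3, -0.2, 1.3]
width: 0.001
grip_force: 0.3
```

The force dropped to about zero, so it snapped over. I retract straight up and back, then verify.

```bash
python3 -m crank '1 2 0.8 -10 0;1 6 2 -25 0;1 12 4 -50 0;1 16 -20 -65 0;1 16 -55 -65 0;1 16 -85 -65 0;1 16 -110 -65 0;1 16 -110 -65 0;1 16 -110 -65 0;1 16 -110 -65 0'
python3 - <<'E'
from h import *
a=camera('side')[120:300,200:380];b=camera('top')[80:310,140:400];s=env.read_state()
print(s['position'])
cv2.imwrite('pics/v8.png',np.hstack([cv2.resize(a,(400,400),interpolation=2),cv2.resize(b,(400,400),interpolation=2)])[:,:,::-1])
E
```

```text
time: 16.23
position: [0.4761, -0.1361, 0.2766]
ee_rot: [3.055, -0.234, 1.448]
ft_force: [-0.2, -1.1, 0.2]
width: 0.0
grip_force: 0.0
[ 0.47649166 -0.13609469  0.27614446]
```

View pics/v8.png

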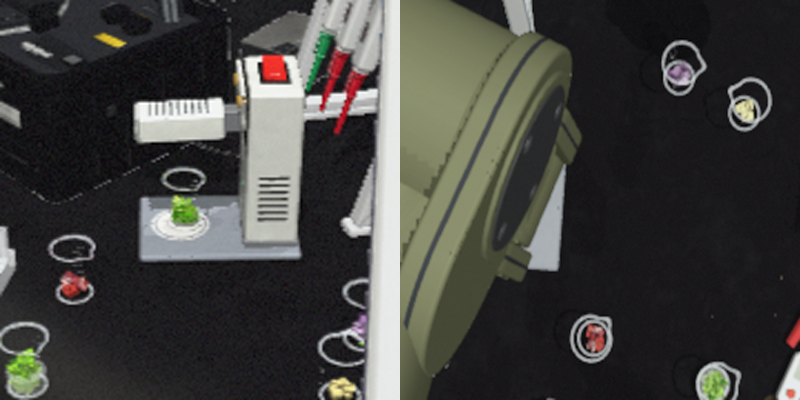

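The side view shows the rocker flipped, with its far end now raised at (273,68). The lamp hangs level at (180,120) and all the beakers are standing in place.

```bash
python3 -c "
from h import *
print(env.job_done())"
```

```text
the job is handed in; nothing more can be done
None
```

The job is handed in, with no verdict returned: the lamp hangs home on both studs, the rocker is on (judged by the drop in press force and the side view), and all the beakers stand where they were.

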